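# Hang the carver's mallet in its ring

### The job

Put the wooden mallet away in its steel ring holder. Pick it up off the bench, lay it in the sloping fork rest with the head up and the handle between the prongs, and let go of it; then take it again and drop it handle-first down through the ring until the head sits fully home on the ring. Leave everything else on the bench where it is.

Things in the scene. Friction and masses are not known exactly. Their poses are not given: they have to be found in the camera images.
- mallet: Carver's mallet, light wood, 0.25 kg, mostly head. Head 60 (x, along handle) x 50 (y) x 66 mm (z). Origin: centre of the 60 x 50 striking face it first lies on; x points from handle to head, z to the other striking face. It starts lying on that face, handle level; a tall timber stands 15 to 40 mm beyond the head, so a hand cannot lean in from there. No pose is given while held.
- mallet_head (a point): Centre of the mallet's head: 33 mm above the mallet's origin along its z.
- mallet_neck (a point): On the handle's axis where the handle enters the head: -30 mm in x from the head's centre. The handle is round, 26 mm in diameter, and sticks out 100 mm from the middle of the head's -x face.
- mallet_end (a point): Centre of the handle's free end, whose rim is only slightly rounded (2 mm): -130 mm in x from the head's centre.
- rest: Fixed rest, green fork. Origin on the bench; x points level from low to high side. A 70 mm wide plywood bed rises at 45 degrees to +x. At its foot, square to it, two prongs 46 mm high, 12 mm thick, 70 mm wide over both, 38 mm gap, with a 14 mm sill below. The mallet lies with a 60 x 50 face on the bed, head against the prongs, handle through the gap pointing down at 45 degrees.
- rest_seat (a point): Where the centre of the mallet's head comes to lie in the rest, about 117 mm above the bench, 33 mm square off the bed. Axes as the rest's (not sloped). Let go a few mm up the slope, the head slides down to the prongs or stays near them; either is fine. Its two sides 50 mm apart stay free for fingers.
- holder: Fixed steel ring holder, origin on the bench under the ring's centre. Level ring, outside 50 mm, hole 28 mm, 12 mm thick, top 130 mm above the bench; a flat arm no higher than the ring carries it on its +x side from a 22 mm square post 80 mm away, top at 128 mm. Base plate 10 mm thick.
- ring_mouth (a point): Centre of the ring's top face. With the head home the mallet's neck point lies here, handle straight down, head up; any turn about the vertical will do.
- timber: Fixed block of raw timber, 75 mm (x) by 130 mm (y), 125 mm tall, standing behind the mallet's head. Origin on the bench, 94 mm in -x from the block's centre.
- gouge_a: Carving gouge, orange handle 120 x 22 x 20 mm, lying flat on the bench; handle in -x of its origin, blade 100 mm in +x. Leave alone.
- gouge_b: Carving gouge like gouge_a with light wooden handle. Leave alone.
- gouge_c: Carving gouge like gouge_a with brown wooden handle, at the far side. Leave alone.
- oilstone: Red-brown sharpening stone 160 x 55 x 28 mm, origin under its centre. Leave alone.
- wax_tin: Brass-coloured round tin 72 mm wide, 50 mm high, origin under its centre. Leave alone.
- brush: Flat brush lying at the far side of the bench. Leave alone.
- lion: Dark carved lion on a 75 x 160 mm plinth, about 145 mm tall, at the far side, origin under its centre. Leave alone.
Mind the look-alikes: they are no part of the job. What is shaped like the mallet but black or turquoise is not meant. Several things have the shape of the holder; the one meant has the colours described above.

How it is judged:
By the outcome, as a careful person would: the job done as asked, in the order asked, and still so for the second after the job is handed in, with the robot touching nothing.
It also fails if it takes over 72 s, if anything falls off the work surface, if the arm or the gripper's body presses on something with over 40 N, if the wrist force passes 120 N, or if a joint passes its speed limit or range.

### The arm

A 7-joint arm with a two-finger parallel gripper is mounted at the origin on the work surface. World frame = base frame: x ahead of the robot, y to its left, z up, the work surface at z = 0. Lengths are in m, angles in rad, forces in N, time in s.
With the tool pointing down it reaches from about 0.425 to 0.925 m from the base axis. Payload 6.8 kg.
Tool frame: the origin (TCP) lies on the centre line of the jaws, within the pads' length; the fingertips stand 8 mm ahead of it and the grasp point (between the pads) lies 11 mm behind it (bot.tips_ahead is the distance from the TCP to the fingertips, in m); z points along the fingers, y is the line along which they close (so a half turn about z gives the same grasp; the last joint's range is limited). The gripper opens to 85 mm and grips with 20 to 120 N. Pads are 22 mm wide; open, the fingers measure 114 mm over their backs; the gripper's body (76 mm by 85 mm) begins 54 mm behind the grasp point. The pads swing forward as they close: fully open they stand 13 mm farther back than shut.
Start: joints at [1.134, 0.477, 0.022, 1.555, -0.011, 1.109, -0.083], TCP at [0.218, -0.639, 0.239] pointing down, gripper open.
Joint ranges: [-2.96, 2.96], [-0.34, 2.1], [-1.41, 1.46], [0.24, 2.44], [-1.37, 4.51], [0.17, 1.92], [-2.96, 2.96]. Speed limits (rad/s): [2.39, 2.39, 3.14, 3.14, 3.14, 3.14, 3.14].

### API

Orientations are given as a unit quaternion [w, x, y, z].
In Python, from station import bot gives the robot as it stands.
- The arm moves only by the tool send_rows, never from a script. Its argument "deltas" is text: rows parted by semicolons, each of 4 numbers parted by spaces: the shift along the tool's x, y, z in m, then the turn about the tool's z in degrees. In form: x y z spin; .... A call has 1 to 5 rows; each row is the pose to reach, as a shift and turn from the pose commanded when the call began, along the tool's axes at that moment; what a row does not reach only later rows make up. A row lasts 1/10 s, in which the tool goes at most 50 mm and 8.59 degrees, less where a joint would pass 70% of its speed; a pose out of reach is approached as far as the arm can. A call with a gripper value outside its range is refused whole. "claw" is the opening, from 0 (shut) to 1 (fully open), set as the call begins (left out, the last holds). The fingers move at their own pace and stop on an object; "force" is the grip in N (left out, the last holds). Time passes only in rows, so rows that repeat a pose let the fingers close. It gives the time, the measured TCP pose, the force, the opening and the grip force at its end, in the units of the state.
- bot.get_obs(): the state, without advancing time (a new reading comes with each control period).
- bot.read_camera(name): name is "scene" or "side" or "wrist"; returns a dict with "img" (384x512x3 uint8, red, green, blue), "depth" (384x512 float32, m along the optical axis (not along the pixel's ray), 0 where there is no reading), "fx", "fy", "cx", "cy" (pixels), "camera_from_world" (4x4, takes a point from world to camera coordinates). Camera axes: x right, y up, looking along -z (the intrinsics and any distortion apply to the point x, -y, -z); pixel columns grow to the right and rows downward; lengths in m; the calibration is good to about 2 mm. A picture is of the moment at which its call begins.
- bot.hand_in(): hands the job in; it is judged then, once.
Trained networks look in a picture, given as the dict that the camera call returned (one of the last four; its "shot" number tells which), for a name from the list of things; names that differ only in an ending like _2 or _b are one class to them, and where a whole thing is asked for, a point or a joint stands for the part that bears it (a point fixed in the world has none). Each returns a list of dicts, best first, with "confidence" (0 to 1); they miss things now and then, are a little off and sometimes report something else, mostly with a low value. They report only what shows in the picture. A call takes as long as a camera call. They do not tell look-alikes from the thing itself.
- bot.masks_of(picture, query): "mask" (384x512 bool, what is visible of it).
- bot.landmark_of(picture, query): "xyz" ([x, y, z] in m, in world coordinates, good to about 4 mm: a listed point, or the origin of a listed thing).
The state is a dict: "t": time; "q": joint angles; "joint_vel": joint speeds; "joint_torque": joint torques, N m; "eef_pos": TCP position; "tool_rot": TCP orientation; "contact_force": force on the tool from outside, world axes, zero at the start; "torque": the same for the moment, N m; "gripper_width": opening from 0.0 (shut) to 1.0 (fully open); "grasp_force": force on a finger pad.
Only numpy, scipy, OpenCV 4.12 (cv2) and the standard library are available. Lean on these libraries where they do the work, as an engineer would, in place of code of your own. Each camera call takes 0.05 s, during which the arm holds its last target. There are 200 camera calls.

## Working session

There is one attempt and no reset: what is moved stays moved. The work goes in short steps, Python scripts to look and compute and a tool call to move; the robot and the scene stay as the last step left them, time stands still between calls to the robot, and variables do not carry over. Pictures are saved under pics/ and viewed, at most 13 in all, crops included, and the job is handed in when it is done.

Besides the shell and the picture viewer there is one more tool, called after "Request:" as name(argument=value, ...) on one line, values as JSON. send_rows: Moves the arm, as the interface text tells. Its arguments: {"type":"object","properties":{"deltas":{"type":"string"},"claw":{"type":"number"},"force":{"type":"number"}},"required":["deltas"]}

```bash
mkdir -p pics; ls; cat > h.py <<'E'
import numpy as np, cv2
from station import bot
from scipy.spatial.transform import Rotation as R
def rot(q): return R.from_quat([q[1],q[2],q[3],q[0]]).as_matrix()
def save(p,n): cv2.imwrite('pics/'+n,p['img'][:,:,::-1])
def proj(p,X):
    c=p['camera_from_world']@np.append(X,1); return np.round([p['cx']+p['fx']*c[0]/-c[2],p['cy']+p['fy']*(-c[1])/-c[2]])
def pts(p,m):
    v,u=np.nonzero(m&(p['depth']>0)); d=p['depth'][v,u]
    c=np.c_[(u-p['cx'])/p['fx']*d,-(v-p['cy'])/p['fy']*d,-d,np.ones(len(d))]
    return (np.linalg.inv(p['camera_from_world'])@c.T).T[:,:3]
def lm(p,q):
    for d in bot.landmark_of(p,q): print(q,np.round(d['xyz'],4),round(d['confidence'],2),proj(p,d['xyz']))
E
python3 - <<'E'
from h import *
o=bot.get_obs(); print(o)
for c in ['scene','side']:
    p=bot.read_camera(c); save(p,c+'0.png'); print(c,np.linalg.inv(p['camera_from_world'])[:3,3])
    for q in ['mallet','mallet_head','mallet_neck','mallet_end','rest','rest_seat','holder','ring_mouth','timber']: lm(p,q)
E
```

```text
pics
{'t': 0.0, 'q': array([ 1.13391014,  0.47782448,  0.02234142,  1.55647042, -0.01147817,
        1.10930981, -0.08310009]), 'joint_vel': array([-0.00076326,  0.00039317, -0.0003842 ,  0.00113892, -0.00160052,
        0.00146989, -0.00112801]), 'joint_torque': array([-4.57132901e-04, -5.96451974e+01,  1.60766412e+00, -2.81197840e+01,
        1.24962896e-02,  9.34459706e-03, -4.86027986e-06]), 'eef_pos': array([ 0.21774126, -0.63829052,  0.23830139]), 'tool_rot': array([-9.12550381e-04,  9.86515003e-01,  1.63668143e-01, -2.33289231e-04]), 'contact_force': array([0.38517541, 0.48941577, 0.48839699]), 'torque': array([-0.01020295,  0.01559167,  0.05191782]), 'grasp_force': 0.0, 'gripper_width': 1.0006569866428252}
scene [1.25300077 0.76602315 0.77086627]
mallet [ 0.2175  0.3164 -0.0018] 0.84 [381. 223.]
mallet [0.8204 0.2156 0.0022] 0.62 [235. 297.]
mallet [0.5038 0.0188 0.0015] 0.56 [266. 220.]
mallet_head [0.8251 0.2138 0.0309] 0.69 [233. 290.]
mallet_head [0.2155 0.3208 0.0351] 0.63 [384. 214.]
mallet_head [0.5023 0.0175 0.035 ] 0.59 [266. 212.]
mallet_head [0.5038 0.0195 0.0026] 
[... 1085 characters left out ...]
.8056 0.1942 0.0321] 0.65 [148. 214.]
mallet_end [0.7317 0.1201 0.0306] 0.66 [179. 209.]
mallet_end [0.1677 0.1992 0.0343] 0.62 [317. 294.]
mallet_end [0.3736 0.0416 0.0306] 0.59 [281. 233.]
rest [ 0.5012 -0.2959 -0.0011] 0.67 [295. 172.]
rest_seat [ 0.4976 -0.2948  0.121 ] 0.97 [297. 146.]
holder [0.3053 0.4121 0.0007] 0.88 [235. 336.]
holder [ 0.501   0.302  -0.0022] 0.74 [202. 279.]
ring_mouth [0.3051 0.4047 0.131 ] 0.92 [234. 305.]
ring_mouth [0.4998 0.2995 0.127 ] 0.79 [198. 250.]
ring_mouth [7.254e-01 3.369e-01 7.000e-04] 0.18 [138. 257.]
timber [ 0.5024  0.0248 -0.0035] 0.91 [250. 223.]
timber [ 0.4958 -0.2974  0.1202] 0.45 [298. 146.]
timber [ 0.4084 -0.1354  0.0021] 0.17 [297. 204.]
```

View pics/scene0.png

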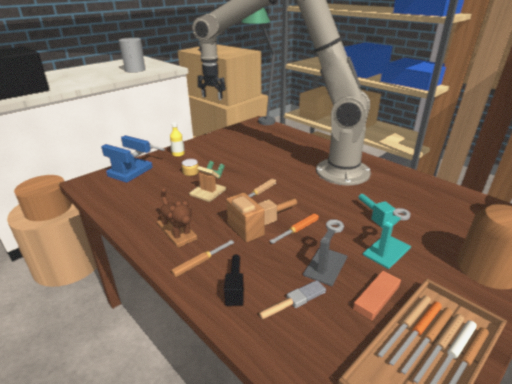

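View pics/side0.png

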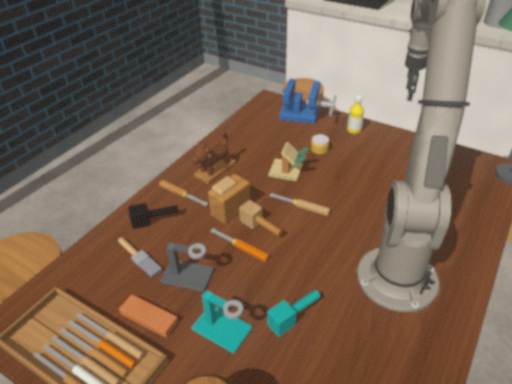

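The wanted mallet is the light-wood one at scene (266,215). Look-alikes are the black one at (233,290) and the turquoise one at (381,215). The steel grey holder is at (330,255), with a turquoise look-alike at (390,240). The rest is at (210,183) and has green prongs. Next I'll measure the orientations and check my choice in a close crop.

```bash
python3 - <<'E'
from h import *
P=[bot.read_camera(c) for c in ['scene','side']]
A={}
for q,c in [('rest',(.5,-.295)),('holder',(.5,.30)),('mallet',(.47,.02)),('timber',(.58,.01))]:
    L=[]
    for p in P:
        for d in bot.masks_of(p,q):
            x=pts(p,d['mask']); 
            m=np.median(x,0)
            if np.hypot(*(m[:2]-c))<.09 and d['confidence']>.4:
                print(q,d['confidence'],len(x),m.round(3)); L.append(x)
    A[q]=np.vstack(L) if L else np.zeros((0,3))
np.savez('clouds.npz',**A)
x=A['rest']
# ransac planes
rng=np.random.default_rng(0); y=x[x[:,2]>.01]
for k in range(4):
    best=None
    for i in range(600):
        a,b,c=y[rng.choice(len(y),3,False)]; n=np.cross(b-a,c-a); s=np.linalg.norm(n)
        if s<1e-5: continue
        n/=s; m=abs((y-a)@n)<.003
        if best is None or m.sum()>best.sum(): best=m
    z=y[best]; n=np.linalg.svd(z-z.mean(0))[2][2]; n*=np.sign(n[2]); print('plane',best.sum(),n.round(3),z.mean(0).round(3), z.min(0).round(3),z.max(0).round(3)); y=y[~best]
    if len(y)<30: break
h=A['holder']; t=h[(h[:,2]>.115)]; print('holder top',t.min(0),t.max(0))
print(np.percentile(h,[2,98],axis=0).round(3))
c=A['mallet']; t=c[c[:,2]>.06]; r=cv2.minAreaRect((t[:,:2]*1000).astype(np.float32)); print('head top',r,t.mean(0))
t=A['timber']; t=t[t[:,2]>.118]; 
if len(t): print('timber top',cv2.minAreaRect((t[:,:2]*1000).astype(np.float32)))
for p,n in zip(P,['scene','side']): pass
a=P[0]['img'][130:310,170:430]; b=P[1]['img'][120:310,120:340]
cv2.imwrite('pics/crop1.png',np.vstack([cv2.resize(a,(400,277)),cv2.resize(b,(400,300))])[:,:,::-1])
E
```

```text
rest 0.71 829 [ 0.539 -0.27   0.029]
rest 0.63 855 [ 0.517 -0.268  0.033]
holder 0.76 1327 [0.566 0.326 0.013]
holder 0.89 1523 [0.541 0.324 0.011]
mallet 0.55 405 [0.489 0.042 0.045]
mallet 0.86 701 [0.476 0.038 0.044]
timber 0.94 1354 [0.62  0.049 0.085]
timber 0.79 1461 [0.574 0.04  0.091]
plane 401 [-0.007 -0.022  1.   ] [ 0.539 -0.269  0.013] [ 0.471 -0.342  0.01 ] [ 0.599 -0.218  0.017]
plane 242 [-0.197  0.98   0.002] [ 0.511 -0.257  0.064] [ 0.454 -0.27   0.01 ] [ 0.582 -0.243  0.111]
plane 196 [0.969 0.245 0.039] [ 0.542 -0.279  0.064] [ 0.53  -0.315  0.011] [ 0.552 -0.24   0.116]
plane 140 [-0.722 -0.146  0.676] [ 0.517 -0.283  0.09 ] [ 0.493 -0.322  0.065] [ 0.544 -0.247  0.112]
holder top [0.47434727 0.28130512 0.11519366] [0.5899799  0.33924352 0.13430091]
[[0.473 0.267 0.003]
 [0.61  0.369 0.132]]
head top ((499.47979736328125, 20.637664794921875), (53.35409164428711, 61.96019744873047), 80.15350341796875) [0.49902331 0.02432507 0.06580831]
timber top ((604.9674072265625, 21.910446166992188), (80.43460845947266, 53.352657318115234), 77.93157958984375)
```

View pics/crop1.png

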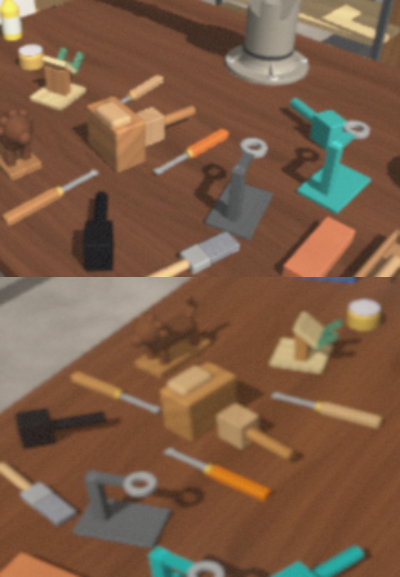

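The crop confirms the choices: the light-wood mallet in front of the timber, the grey steel holder, and the rest with its green prongs on the low side. I'll move above the mallet.

```bash
cat >> h.py <<'E'
def go(X,yaw=None):
    "tool-frame delta to bring TCP to world X with tool x at world yaw (deg, mod 180)"
    o=bot.get_obs(); M=rot(o['tool_rot']); th=np.degrees(np.arctan2(M[1,0],M[0,0]))
    d=M.T@(np.array(X)-o['eef_pos']); s=0
    if yaw is not None: s=-((yaw-th+90)%180-90)
    print('pos',o['eef_pos'].round(4),'yaw',round(th,1),'-> delta',d.round(4),'spin',round(s,1),'q7',round(o['q'][6],2))
E
python3 -c "
from h import *
go([.46,.025,.25],-10)"
```

```text
pos [ 0.218  -0.6389  0.2393] yaw 18.8 -> delta [ 0.4434 -0.5502 -0.0107] spin 28.8 q7 -0.08
```

```bash
python3 -c "
from h import *
go([.42,-.35,.25],-10)"
```

```text
pos [ 0.218  -0.6389  0.2393] yaw 18.8 -> delta [ 0.2845 -0.2082 -0.0107] spin 28.8 q7 -0.08
```

Request:
send_rows(deltas="0.285 -0.21 -0.01 28.8;0.285 -0.21 -0.01 28.8;0.285 -0.21 -0.01 28.8;0.285 -0.21 -0.01 28.8;0.285 -0.21 -0.01 28.8")

```text
t: 2.0
eef_pos: [0.361, -0.4326, 0.2466]
tool_rot: [0.0, 0.996, -0.088, 0.0]
contact_force: [1.0, 1.0, 0.1]
gripper_width: 1.0
grasp_force: 0.0
```

```bash
python3 -c "
from h import *
go([.46,.025,.25],-10)"
```

```text
pos [ 0.361  -0.4326  0.2466] yaw -10.1 -> delta [ 0.0175 -0.4678 -0.0036] spin -0.1 q7 -0.97
```

Request:
send_rows(deltas="0.0175 -0.468 -0.004 0;0.0175 -0.468 -0.004 0;0.0175 -0.468 -0.004 0;0.0175 -0.468 -0.004 0;0.0175 -0.468 -0.004 0")

```text
t: 2.5
eef_pos: [0.4126, -0.188, 0.2489]
tool_rot: [0.0, 0.996, -0.087, 0.001]
contact_force: [0.5, -0.2, -0.1]
gripper_width: 0.998
grasp_force: 0.0
```

```bash
python3 -c "
from h import *
go([.46,.025,.25],-10)"
```

```text
pos [ 0.4126 -0.188   0.2489] yaw -10.0 -> delta [ 0.0098 -0.218  -0.0012] spin 0.0 q7 -1.47
```

Request:
send_rows(deltas="0.01 -0.218 -0.001 0;0.01 -0.218 -0.001 0;0.01 -0.218 -0.001 0;0.01 -0.218 -0.001 0;0.01 -0.218 -0.001 0")

```text
t: 3.0
eef_pos: [0.4607, 0.0286, 0.2502]
tool_rot: [-0.001, 0.996, -0.084, 0.001]
contact_force: [0.1, -0.3, 0.1]
gripper_width: 0.997
grasp_force: 0.0
```

```bash
python3 - <<'E'
from h import *
p=bot.read_camera('wrist'); save(p,'w1.png')
for q in ['mallet','mallet_head','mallet_neck','mallet_end','timber']: lm(p,q)
x=pts(p,np.ones((384,512),bool))
m=(abs(x[:,2]-.066)<.006)&(np.hypot(x[:,0]-.502,x[:,1]-.02)<.06); t=x[m]
print(len(t),cv2.minAreaRect((t[:,:2]*1000).astype(np.float32)),t.mean(0))
go([.508,.0185,.034],-10)
E
```

```text
mallet [5.06e-01 1.87e-02 3.00e-04] 0.84 [260. 119.]
mallet_head [0.505  0.02   0.0305] 0.84 [260. 123.]
mallet_end [0.3753 0.0436 0.0308] 0.61 [258. 234.]
3161 ((514.5872192382812, 17.675567626953125), (49.971832275390625, 84.18096160888672), 79.25174713134766) [0.50472092 0.0198759  0.06545956]
pos [0.4598 0.0215 0.2494] yaw -10.1 -> delta [ 0.048  -0.0057  0.2154] spin -0.1 q7 -1.98
```

View pics/w1.png

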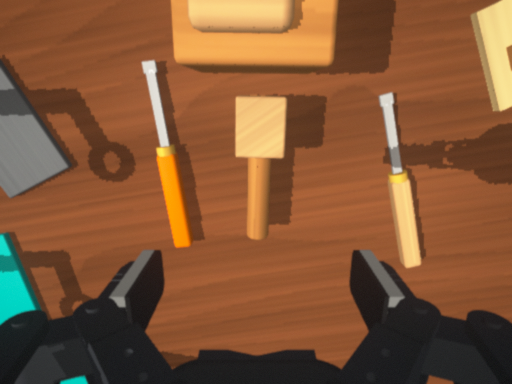

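Request:
send_rows(deltas="0.05 -0.0055 0.03 0;0.05 -0.0055 0.08 0;0.05 -0.0055 0.13 0;0.05 -0.0055 0.17 0;0.05 -0.0055 0.2 0", claw=1)

```text
t: 3.8
eef_pos: [0.5085, 0.0176, 0.0465]
tool_rot: [0.001, 0.996, -0.088, -0.002]
contact_force: [0.3, -0.4, 1.4]
gripper_width: 0.999
grasp_force: 0.0
```

```bash
python3 -c "
from h import *
go([.5097,.0186,.034],-10); print(bot.get_obs()['contact_force'])"
```

```text
pos [0.5085 0.0176 0.0465] yaw -10.1 -> delta [ 0.001  -0.0012  0.0125] spin -0.1 q7 -2.11
[ 0.31018564 -0.37428138  1.39588498]
```

Request:
send_rows(deltas="0 0 0.0145 0;0 0 0.0145 0")

```text
t: 4.0
eef_pos: [0.5083, 0.0179, 0.0328]
tool_rot: [0.001, 0.996, -0.088, -0.002]
contact_force: [0.6, 0.8, -0.5]
gripper_width: 1.001
grasp_force: 0.0
```

Request:
send_rows(deltas="0 0 0 0;0 0 0 0;0 0 0 0;0 0 0 0;0 0 0 0", claw=0, force=25)

```text
t: 4.5
eef_pos: [0.5114, 0.0194, 0.0364]
tool_rot: [0.0, 0.996, -0.087, 0.001]
contact_force: [-0.7, -2.4, 6.4]
gripper_width: 0.589
grasp_force: 26.5
```

Request:
send_rows(deltas="0 0 0 0;0 0 -0.04 0;0 0 -0.08 0;0 0 -0.12 0;0 0 -0.16 0")

```text
t: 5.0
eef_pos: [0.5096, 0.0199, 0.1968]
tool_rot: [-0.0, 0.996, -0.087, 0.0]
contact_force: [0.4, 0.1, -3.2]
gripper_width: 0.585
grasp_force: 29.0
```

Request:
send_rows(deltas="0 0 -0.04 0;0 0 -0.04 0;0 0 -0.04 0")

```text
t: 5.3
eef_pos: [0.5102, 0.0198, 0.2356]
tool_rot: [0.0, 0.996, -0.087, 0.001]
contact_force: [-0.4, -1.2, -2.6]
gripper_width: 0.586
grasp_force: 29.0
```

```bash
python3 - <<'E'
from h import *
p=bot.read_camera('side'); print(bot.get_obs())
for q in ['mallet_head','mallet_neck','mallet_end']: lm(p,q)
p2=bot.read_camera('scene'); 
for q in ['mallet_head','mallet_neck','mallet_end']: lm(p2,q)
a=p['img'][100:270,180:330]; b=p2['img'][90:260,200:350]
cv2.imwrite('pics/c2.png',cv2.resize(np.hstack([a,b]),(780,442))[:,:,::-1])
E
```

```text
{'t': 5.35, 'q': array([ 0.12736516,  0.23262959, -0.33381978,  1.93168607,  0.09055125,
        0.99272152, -1.99243343]), 'joint_vel': array([-0.00229323,  0.02588952,  0.00348009,  0.01960109, -0.00197059,
        0.00015095,  0.00132117]), 'joint_torque': array([-1.47210667e-02, -4.43609655e+01, -1.84752993e+00, -2.84398681e+01,
       -2.17867893e-02,  6.60595513e-03,  5.58067506e-03]), 'eef_pos': array([0.50930569, 0.01965283, 0.23424419]), 'tool_rot': array([ 2.55859125e-04,  9.96222708e-01, -8.68330644e-02, -5.19911166e-04]), 'contact_force': array([-0.27408125, -0.1497403 , -3.44486301]), 'torque': array([ 0.00163143, -0.03790733,  0.00370137]), 'grasp_force': 29.030535221099854, 'gripper_width': 0.5844143609868487}
mallet_head [0.2152 0.3156 0.032 ] 0.84 [282. 318.]
mallet_head [0.5053 0.0206 0.2309] 0.8 [248. 168.]
mallet_head [0.8233 0.215  0.0317] 0.7 [140. 215.]
mallet_neck [0.8062 0.1947 0.0322] 0.84 [148. 214.]
mallet_neck [0.4711 0.0225 0.231 ] 0.7 [257. 171.]
mallet_neck [0.2073 0.2914 0.0331] 0.59 [289. 312.]
mallet_end [0.3708 0.042  0.2287] 0.97 [283. 186.]
mallet_end [0.1701 0.1985 0.0342] 0.85 [317. 294.]
mallet_end [0.7334 0.1205 0.0311] 0.59 [178. 208.]
mallet_head [0.8245 0.213  0.0322] 0.98 [233. 290.]
mallet_head [0.2171 0.3201 0.0336] 0.72 [384. 215.]
mallet_head [0.4987 0.0216 0.2303] 0.57 [267. 163.]
mallet_head [0.4985 0.3038 0.0014] 0.29 [331. 258.]
mallet_neck [0.4682 0.0236 0.2293] 0.77 [274. 161.]
mallet_neck [0.8051 0.1952 0.035 ] 0.69 [234. 282.]
mallet_end [0.7356 0.1243 0.0324] 0.93 [236. 258.]
mallet_end [0.3719 0.0407 0.2292] 0.77 [297. 154.]
mallet_end [0.1749 0.193  0.0313] 0.75 [359. 197.]
```

View pics/c2.png

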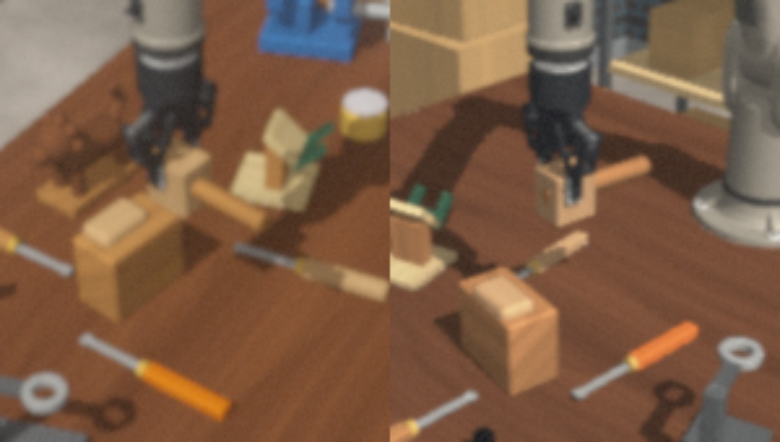

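The grip is on the 50 mm sides and the mallet stays level, with no slip. The tool can't tilt, so I'll turn the mallet in the grip by hooking the handle end under the fixed steel ring and raising. First I need the holder's direction, and I'll try a lighter grip.

Request:
send_rows(deltas="0 0 -0.03 0;0 0 -0.03 0;0 0 -0.03 0;0 0 -0.03 0", claw=0.55, force=20)

```text
t: 6.1
eef_pos: [0.5096, 0.0197, 0.2639]
tool_rot: [0.0, 0.996, -0.087, -0.001]
contact_force: [-0.7, -0.4, -2.9]
gripper_width: 0.579
grasp_force: 29.0
```

```bash
python3 - <<'E'
from h import *
h=np.load('clouds.npz')['holder']; t=h[h[:,2]>.112]
r=cv2.minAreaRect((t[:,:2]*1000).astype(np.float32)); print(r)
v=t[:,:2]-[.4995,.3015]; f=np.hypot(*v.T)>.04; print(f.sum(),v[f].mean(0),np.degrees(np.arctan2(*v[f].mean(0)[::-1])))
w=t[np.hypot(*v.T)<.03]; print('ring pts',w.min(0),w.max(0))
b=h[abs(h[:,2]-.01)<.005]; print('base',cv2.minAreaRect((b[:,:2]*1000).astype(np.float32)))
p=bot.read_camera('side'); o=bot.get_obs(); print(o['torque'],o['grasp_force'],o['eef_pos'])
lm(p,'mallet_end')
go([.47,.40,.2],107)
E
```

```text
((532.9414672851562, 311.8952331542969), (117.0944595336914, 47.29523849487305), 11.368444442749023)
251 [0.06545509 0.02427755] 20.350017313004088
ring pts [0.47434727 0.28130512 0.11912752] [0.52822286 0.33010821 0.13430091]
base ((502.1846923828125, 305.8443603515625), (230.60403442382812, 95.86602020263672), 14.853760719299316)
[-0.00330539 -0.04300648 -0.0072758 ] 29.031946063041687 [0.50952569 0.01974372 0.26382066]
mallet_end [0.3706 0.043  0.2583] 0.81 [283. 179.]
pos [0.5096 0.0198 0.2639] yaw -10.0 -> delta [-0.1046 -0.3677  0.0639] spin 63.0 q7 -1.98
```

```bash
python3 -c "
from h import *
go([.456,.463,.264])"
```

```text
pos [0.5096 0.0198 0.2639] yaw -10.0 -> delta [-1.294e-01 -4.273e-01 -1.000e-04] spin 0 q7 -1.98
```

Request:
send_rows(deltas="-0.13 -0.427 0 -115;-0.13 -0.427 0 -115;-0.13 -0.427 0 -115;-0.13 -0.427 0 -115;-0.13 -0.427 0 -115")

```text
t: 6.7
eef_pos: [0.4792, 0.2696, 0.2644]
tool_rot: [0.0, 0.958, 0.287, -0.0]
contact_force: [2.1, 0.3, -3.2]
gripper_width: 0.586
grasp_force: 28.9
```

```bash
python3 -c "
from h import *
go([.456,.463,.264],105)"
```

```text
pos [0.4792 0.2696 0.2644] yaw 33.3 -> delta [ 0.0869 -0.1744  0.0003] spin -71.7 q7 -1.78
```

Request:
send_rows(deltas="0.087 -0.174 0 -72;0.087 -0.174 0 -72;0.087 -0.174 0 -72;0.087 -0.174 0 -72;0.087 -0.174 0 -72")

```text
t: 7.2
eef_pos: [0.4535, 0.4685, 0.2641]
tool_rot: [-0.003, 0.783, 0.621, -0.0]
contact_force: [-0.4, 0.6, -2.9]
gripper_width: 0.584
grasp_force: 25.4
```

```bash
python3 -c "
from h import *
go([.456,.463,.12],105)"
```

```text
pos [0.4535 0.4685 0.2641] yaw 76.8 -> delta [-0.0053  0.0044  0.1441] spin -28.2 q7 -1.41
```

Request:
send_rows(deltas="0 0 0.02 -9;0 0 0.02 -18;0 0 0.02 -28;0 0 0.02 -28;0 0 0.02 -28")

```text
t: 7.7
eef_pos: [0.458, 0.4609, 0.2438]
tool_rot: [-0.0, 0.616, 0.788, -0.001]
contact_force: [0.4, -0.1, -2.9]
gripper_width: 0.585
grasp_force: 25.5
```

```bash
python3 - <<'E'
from h import *
go([.456,.463,.101],105)
p=bot.read_camera('side'); p2=bot.read_camera('scene')
for x in (p,p2):
  for q in ['mallet_end','mallet_head','ring_mouth']: lm(x,q)
a=p['img'][130:380,110:330]; b=p2['img'][100:350,260:480]
cv2.imwrite('pics/c3.png',cv2.resize(np.hstack([a,b]),(800,454))[:,:,::-1])
E
```

```text
pos [0.458  0.4609 0.2438] yaw 104.0 -> delta [ 0.0026 -0.0012  0.1428] spin -1.0 q7 -0.98
mallet_end [0.4918 0.3279 0.2392] 0.69 [189. 229.]
mallet_end [0.7329 0.1173 0.0345] 0.64 [179. 207.]
mallet_end [0.1674 0.1966 0.0363] 0.58 [318. 293.]
mallet_head [0.2138 0.3209 0.0332] 0.8 [282. 319.]
mallet_head [0.4635 0.4541 0.2376] 0.6 [166. 266.]
mallet_head [0.8253 0.2172 0.0309] 0.54 [139. 216.]
ring_mouth [0.5015 0.3017 0.1299] 0.87 [197. 249.]
ring_mouth [0.3077 0.4044 0.1307] 0.85 [233. 305.]
ring_mouth [ 4.095e-01 -1.357e-01 -2.000e-04] 0.26 [297. 204.]
mallet_end [0.4901 0.3268 0.2363] 0.85 [348. 196.]
mallet_end [0.7342 0.1243 0.0289] 0.84 [236. 259.]
mallet_end [0.4637 0.4542 0.2392] 0.74 [396. 210.]
mallet_head [0.4615 0.454  0.2406] 0.74 [396. 209.]
mallet_head [0.8245 0.2132 0.036 ] 0.74 [232. 289.]
mallet_head [0.2151 0.3195 0.0338] 0.69 [384. 214.]
ring_mouth [0.4987 0.3029 0.131 ] 0.95 [335. 224.]
ring_mouth [0.3051 0.4115 0.1283] 0.65 [401. 213.]
ring_mouth [0.4639 0.4518 0.2077] 0.3 [392. 219.]
```

View pics/c3.png

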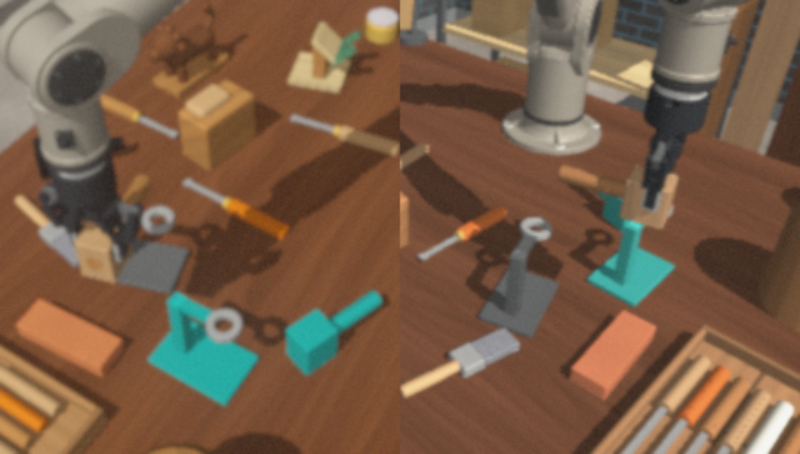

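The picture shows the mallet held level above the gap, with its handle end at the grey ring. The turquoise holder's post is nearby, so I'll measure the clearance before going down.

```bash
python3 - <<'E'
from h import *
for c in ['side','scene']:
    p=bot.read_camera(c); im=p['img'].astype(int)
    m=(im[...,1]-im[...,0]>40); x=pts(p,m); t=x[(x[:,2]>.07)&(x[:,2]<.15)&(abs(x[:,0]-.37)<.08)&(abs(x[:,1]-.43)<.08)]
    print(len(t),np.percentile(t,[3,50,97],axis=0).round(3).tolist())
go([.4575,.460,.101],105)
E
```

```text
298 [[0.333, 0.403, 0.074], [0.373, 0.417, 0.126], [0.393, 0.424, 0.13]]
180 [[0.375, 0.402, 0.072], [0.393, 0.415, 0.107], [0.397, 0.422, 0.13]]
pos [0.458  0.4613 0.245 ] yaw 104.0 -> delta [-0.0012 -0.0009  0.144 ] spin -1.0 q7 -0.98
```

Request:
send_rows(deltas="0 0 0.045 0;0 0 0.09 0;0 0 0.125 0;0 0 0.144 0;0 0 0.144 0")

```text
t: 8.7
eef_pos: [0.4572, 0.4599, 0.0984]
tool_rot: [-0.0, 0.616, 0.788, -0.002]
contact_force: [-0.6, -1.1, -2.9]
gripper_width: 0.586
grasp_force: 25.4
```

```bash
python3 -c "
from h import *
o=bot.get_obs(); print(o['contact_force'],o['torque']);go([.4685,.417,.101],105)"
```

```text
[-0.59567495 -1.06737237 -2.86455798] [0.06072479 0.03555237 0.02171834]
pos [0.4572 0.4599 0.0984] yaw 104.0 -> delta [-0.0444  0.0006 -0.0025] spin -1.0 q7 -1.08
```

Request:
send_rows(deltas="-0.035 0 0 0;-0.064 0 0 0;-0.064 0 0 0;-0.064 0 -0.02 0;-0.064 0 -0.035 0")

```text
t: 9.2
eef_pos: [0.4739, 0.3999, 0.1384]
tool_rot: [0.0, 0.616, 0.788, 0.001]
contact_force: [-0.2, -0.1, -6.7]
gripper_width: 0.58
grasp_force: 22.6
```

```bash
python3 - <<'E'
from h import *
o=bot.get_obs(); print(o['contact_force'],o['torque'],o['eef_pos'])
p=bot.read_camera('side')
lm(p,'mallet_end');lm(p,'mallet_neck')
E
```

```text
[-0.2485271  -0.12951338 -6.68446501] [ 0.17067389  0.14191809 -0.00072876] [0.4739416  0.39993732 0.13835322]
mallet_end [0.1678 0.1993 0.038 ] 0.57 [317. 293.]
mallet_neck [0.2081 0.2908 0.0346] 0.78 [289. 312.]
mallet_neck [0.8067 0.1949 0.0315] 0.71 [147. 214.]
mallet_neck [0.4795 0.3672 0.124 ] 0.68 [189. 269.]
mallet_neck [ 0.4996 -0.2931 -0.0037] 0.5 [295. 173.]
```

Request:
send_rows(deltas="0 0 -0.015 0;0 0 -0.03 0;0 0 -0.045 0;0 0 -0.045 0")

```text
t: 9.75
eef_pos: [0.4742, 0.4012, 0.1842]
tool_rot: [0.0, 0.616, 0.788, 0.002]
contact_force: [0.5, 0.8, -2.6]
gripper_width: 0.58
grasp_force: 23.2
```

```bash
python3 - <<'E'
from h import *
o=bot.get_obs(); print(o['contact_force'],o['torque'],o['eef_pos'])
p=bot.read_camera('side');p2=bot.read_camera('scene')
for x in (p,p2):
  for q in ['mallet_head','mallet_end','mallet_neck']: lm(x,q)
a=p['img'][160:340,110:280]; b=p2['img'][130:310,280:450]
cv2.imwrite('pics/c4.png',cv2.resize(np.hstack([a,b]),(800,424))[:,:,::-1])
E
```

```text
[ 0.50429215  0.83034104 -2.62113803] [ 0.06858541 -0.06617521 -0.05243308] [0.4741708  0.40116708 0.18418356]
mallet_head [0.4741 0.4117 0.1748] 0.96 [178. 269.]
mallet_head [0.2169 0.3173 0.0324] 0.67 [281. 318.]
mallet_head [0.8265 0.2205 0.0329] 0.66 [138. 216.]
mallet_end [0.1695 0.1991 0.036 ] 0.7 [317. 294.]
mallet_end [0.4944 0.3167 0.0879] 0.62 [197. 263.]
mallet_neck [0.4775 0.3821 0.1589] 0.88 [184. 265.]
mallet_neck [0.8024 0.1979 0.0306] 0.73 [148. 215.]
mallet_neck [0.2079 0.2888 0.0345] 0.56 [289. 311.]
mallet_head [0.4724 0.4076 0.1759] 0.95 [374. 223.]
mallet_head [0.8237 0.213  0.0335] 0.94 [233. 289.]
mallet_head [0.2134 0.3183 0.0355] 0.59 [384. 214.]
mallet_end [0.7325 0.1208 0.0281] 0.64 [236. 258.]
mallet_end [0.1732 0.1924 0.0318] 0.48 [359. 197.]
mallet_neck [0.4741 0.3835 0.1575] 0.8 [365. 225.]
mallet_neck [0.8033 0.1952 0.0345] 0.77 [234. 282.]
mallet_neck [0.2051 0.2891 0.037 ] 0.52 [378. 209.]
```

View pics/c4.png

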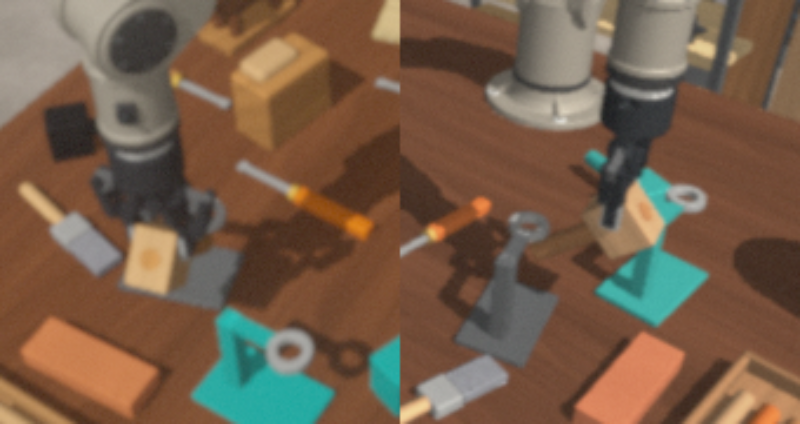

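The hook worked: the mallet is now about 43° down, as in the right half of the picture. I'll retreat, then go to the rest.

Request:
send_rows(deltas="0.045 0 0 0;0.09 0 0 0;0.11 0 -0.03 0;0.11 0 -0.08 0;0.11 0 -0.1 0")

```text
t: 10.65
eef_pos: [0.4464, 0.5089, 0.2853]
tool_rot: [-0.001, 0.615, 0.789, 0.003]
contact_force: [0.6, 0.3, -2.4]
gripper_width: 0.582
grasp_force: 23.4
```

```bash
python3 -c "
from h import *
go([.494,-.2947,.27],11.4)"
```

```text
pos [0.4464 0.5089 0.2853] yaw 104.1 -> delta [-0.791  -0.1497  0.0114] spin -87.3 q7 -1.02
```

Request:
send_rows(deltas="-0.791 -0.15 0 92.7;-0.791 -0.15 0 92.7;-0.791 -0.15 0 92.7;-0.791 -0.15 0 92.7;-0.791 -0.15 0 92.7")

```text
t: 11.15
eef_pos: [0.4608, 0.2543, 0.2808]
tool_rot: [0.0, 0.863, 0.505, -0.0]
contact_force: [0.8, 0.5, -3.1]
gripper_width: 0.586
grasp_force: 23.2
```

```bash
python3 -c "
from h import *
go([.494,-.2947,.27],11.4)"
```

```text
pos [0.4608 0.2543 0.2808] yaw 60.7 -> delta [-0.4623  0.2979  0.0109] spin 49.3 q7 -1.32
```

Request:
send_rows(deltas="-0.462 0.298 0 49.3;-0.462 0.298 0 49.3;-0.462 0.298 0 49.3;-0.462 0.298 0 49.3;-0.462 0.298 0 49.3")

```text
t: 11.65
eef_pos: [0.4774, 0.005, 0.2811]
tool_rot: [0.0, 0.988, 0.154, 0.0]
contact_force: [1.8, 0.3, -2.9]
gripper_width: 0.58
grasp_force: 23.2
```

```bash
python3 -c "
from h import *
go([.494,-.2947,.27],11.4)"
```

```text
pos [0.4774 0.005  0.2811] yaw 17.7 -> delta [-0.0754  0.2906  0.0112] spin 6.3 q7 -1.47
```

Request:
send_rows(deltas="-0.075 0.29 0.01 6.3;-0.075 0.29 0.01 6.3;-0.075 0.29 0.01 6.3;-0.075 0.29 0.01 6.3;-0.075 0.29 0.01 6.3")

```text
t: 12.15
eef_pos: [0.493, -0.2442, 0.2725]
tool_rot: [0.0, 0.995, 0.103, -0.0]
contact_force: [0.9, 0.8, -2.5]
gripper_width: 0.586
grasp_force: 23.2
```

Request:
send_rows(deltas="-0.012 0.05 0 0;-0.012 0.05 0 0")

```text
t: 12.35
eef_pos: [0.4892, -0.3024, 0.2718]
tool_rot: [0.002, 0.995, 0.097, -0.001]
contact_force: [-0.8, 0.1, -3.0]
gripper_width: 0.584
grasp_force: 23.3
```

```bash
python3 - <<'E'
from h import *
for c in ['side','scene']:
  x=bot.read_camera(c)
  for q in ['mallet_head','mallet_end','mallet_neck','rest_seat']: lm(x,q)
go([.494,-.2947,.27],11.4)
E
```

```text
mallet_head [0.2138 0.3189 0.0319] 0.97 [282. 319.]
mallet_head [ 0.5007 -0.3019  0.264 ] 0.92 [299. 111.]
mallet_head [0.8272 0.2172 0.0285] 0.68 [139. 216.]
mallet_end [0.7313 0.121  0.0313] 0.84 [179. 209.]
mallet_end [ 0.401  -0.3174  0.1755] 0.76 [325. 138.]
mallet_end [0.1684 0.1961 0.0345] 0.62 [318. 293.]
mallet_neck [ 0.4754 -0.3089  0.2412] 0.81 [306. 118.]
mallet_neck [0.8054 0.194  0.0304] 0.75 [148. 214.]
rest_seat [ 0.4959 -0.2974  0.1198] 0.92 [298. 146.]
rest_seat [ 5.005e-01  3.054e-01 -4.000e-04] 0.29 [201. 279.]
mallet_head [ 0.5027 -0.2918  0.2653] 0.97 [208. 128.]
mallet_head [0.8242 0.2156 0.0287] 0.7 [233. 291.]
mallet_head [0.2168 0.3169 0.0366] 0.61 [383. 214.]
mallet_head [ 0.5243 -0.2868  0.2433] 0.61 [204. 136.]
mallet_end [ 0.4083 -0.3092  0.1724] 0.96 [225. 143.]
mallet_end [0.7338 0.1214 0.033 ] 0.78 [236. 257.]
mallet_end [0.1731 0.1934 0.0343] 0.77 [359. 196.]
mallet_neck [0.8024 0.1962 0.0352] 0.82 [235. 282.]
mallet_neck [ 0.4749 -0.2967  0.2462] 0.81 [213. 131.]
mallet_neck [0.2056 0.2894 0.0353] 0.55 [378. 210.]
pos [ 0.4919 -0.293   0.2728] yaw 11.8 -> delta [0.0017 0.0021 0.0028] spin 0.4 q7 -1.01
```

Request:
send_rows(deltas="0.002 0.002 0.04 0;0.002 0.002 0.08 0;0.002 0.002 0.11 0;0.002 0.002 0.125 0;0.002 0.002 0.125 0")

```text
t: 13.35
eef_pos: [0.493, -0.2946, 0.1459]
tool_rot: [-0.001, 0.995, 0.103, -0.002]
contact_force: [-0.3, -0.2, -2.0]
gripper_width: 0.581
grasp_force: 23.2
```

```bash
python3 - <<'E'
from h import *
for c in ['side','scene']:
  x=bot.read_camera(c)
  for q in ['mallet_head','mallet_end','mallet_neck']: lm(x,q)
go([.494,-.2947,.131],11.4);print(bot.get_obs()['contact_force'])
E
```

```text
mallet_head [0.2169 0.3188 0.0343] 0.95 [281. 318.]
mallet_head [0.8245 0.2175 0.0318] 0.86 [139. 216.]
mallet_end [ 0.4075 -0.3107  0.0507] 0.87 [320. 167.]
mallet_end [0.7324 0.1197 0.0297] 0.6 [179. 209.]
mallet_neck [0.8051 0.198  0.0334] 0.89 [147. 214.]
mallet_neck [ 0.48   -0.3021  0.1183] 0.61 [302. 147.]
mallet_neck [0.209  0.2887 0.033 ] 0.61 [289. 311.]
mallet_head [0.2145 0.3191 0.0359] 0.87 [384. 214.]
mallet_head [0.8237 0.2122 0.0332] 0.75 [233. 289.]
mallet_head [0.5411 0.4903 0.002 ] 0.67 [377. 298.]
mallet_head [ 0.5077 -0.2907  0.1444] 0.55 [209. 158.]
mallet_end [0.1722 0.1962 0.0322] 0.97 [360. 197.]
mallet_end [0.7371 0.1235 0.0291] 0.78 [235. 259.]
mallet_end [ 0.4084 -0.3151  0.0544] 0.73 [226. 168.]
mallet_neck [0.8035 0.1946 0.0357] 0.92 [234. 281.]
mallet_neck [0.2052 0.2875 0.0338] 0.7 [377. 210.]
mallet_neck [ 0.4091 -0.3153  0.0504] 0.68 [226. 169.]
mallet_neck [ 0.477  -0.3003  0.1258] 0.62 [214. 159.]
mallet_neck [0.4987 0.3042 0.0007] 0.43 [331. 258.]
pos [ 0.4946 -0.2957  0.1488] yaw 11.7 -> delta [-0.0004 -0.0011  0.0178] spin 0.3 q7 -1.06
[ 0.30861872  0.07134363 -2.99165503]
```

Free so far. I'll lower the last bit gently while watching the force.

Request:
send_rows(deltas="0 0 0.006 0;0 0 0.012 0;0 0 0.016 0;0 0 0.016 0")

```text
t: 14.15
eef_pos: [0.4933, -0.2951, 0.1306]
tool_rot: [-0.001, 0.995, 0.102, -0.001]
contact_force: [-0.6, -0.3, -2.4]
gripper_width: 0.584
grasp_force: 23.3
```

Request:
send_rows(deltas="0 0 0.002 0;0 0 0.004 0;0 0 0.004 0")

```text
t: 14.45
eef_pos: [0.4932, -0.2958, 0.1286]
tool_rot: [0.0, 0.995, 0.102, -0.001]
contact_force: [-6.4, 0.8, 6.5]
gripper_width: 0.581
grasp_force: 25.9
```

```bash
python3 - <<'E'
from h import *
for c in ['side','scene']:
  x=bot.read_camera(c); 
  b=x['img'][120:200,260:360] if c=='side' else x['img'][110:210,170:270]
  cv2.imwrite('pics/rest_%s.png'%c,cv2.resize(b,(400,400))[:,:,::-1])
  for q in ['mallet_head','mallet_end','mallet_neck']: lm(x,q)
a=[cv2.imread('pics/rest_%s.png'%c) for c in ['side','scene']]; cv2.imwrite('pics/c5.png',np.hstack(a))
go([.494,-.2947,.131],11.4);o=bot.get_obs();print(o['contact_force'],o['torque'])
E
```

```text
mallet_head [ 0.5038 -0.2955  0.1206] 0.87 [296. 146.]
mallet_head [0.2153 0.3176 0.0331] 0.84 [282. 318.]
mallet_head [0.8228 0.214  0.0324] 0.65 [140. 215.]
mallet_end [0.7335 0.1184 0.0285] 0.95 [179. 209.]
mallet_end [ 0.408  -0.3123  0.0269] 0.85 [320. 171.]
mallet_end [0.1689 0.196  0.0355] 0.56 [318. 293.]
mallet_neck [0.8002 0.1947 0.034 ] 0.97 [149. 214.]
mallet_neck [0.2079 0.2905 0.0361] 0.78 [289. 311.]
mallet_neck [ 0.4788 -0.3043  0.0997] 0.62 [303. 151.]
mallet_neck [7.221e-01 3.358e-01 3.000e-04] 0.38 [139. 257.]
mallet_head [0.8233 0.2137 0.0324] 0.96 [233. 290.]
mallet_head [0.2138 0.3191 0.0359] 0.82 [384. 214.]
mallet_head [ 0.5042 -0.2932  0.1251] 0.72 [210. 162.]
mallet_head [ 0.4792 -0.3002  0.1013] 0.2 [214. 164.]
mallet_end [0.7335 0.1213 0.0313] 0.94 [236. 258.]
mallet_end [ 0.4098 -0.314   0.0273] 0.84 [226. 174.]
mallet_end [0.1748 0.1949 0.0315] 0.81 [359. 197.]
mallet_neck [ 0.4797 -0.302   0.1031] 0.87 [214. 164.]
mallet_neck [0.2085 0.2915 0.0339] 0.64 [378. 210.]
mallet_neck [0.8041 0.195  0.0362] 0.57 [234. 281.]
mallet_neck [ 0.5259 -0.2885  0.1016] 0.56 [207. 169.]
pos [ 0.4932 -0.2958  0.1285] yaw 11.7 -> delta [ 0.001  -0.0009 -0.0025] spin 0.3 q7 -1.06
[-4.61009116 -0.16330146  7.07528272] [0.49655662 1.13356302 0.21614808]
```

View pics/c5.png

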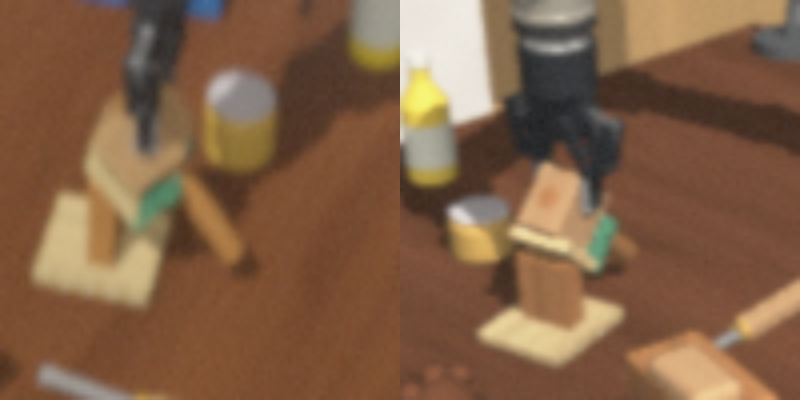

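The head lies on the bed with the handle between the prongs. I'll release.

Request:
send_rows(deltas="0 0 0 0;0 0 0 0;0 0 0 0;0 0 0 0;0 0 0 0", claw=0.85)

```text
t: 15.35
eef_pos: [0.4941, -0.2954, 0.1276]
tool_rot: [-0.0, 0.995, 0.102, 0.0]
contact_force: [-0.6, -0.1, -0.2]
gripper_width: 0.855
grasp_force: 0.0
```

Request:
send_rows(deltas="0 0 -0.02 0;0 0 -0.06 0;0 0 -0.1 0;0 0 -0.1 0;0 0 -0.1 0")

```text
t: 15.85
eef_pos: [0.4945, -0.2957, 0.2286]
tool_rot: [0.001, 0.995, 0.102, 0.001]
contact_force: [0.0, 0.9, -0.1]
gripper_width: 0.851
grasp_force: 0.0
```

```bash
python3 - <<'E'
from h import *
for c in ['side','scene','wrist']:
  x=bot.read_camera(c)
  for q in ['mallet_head','mallet_end','mallet_neck']:
    for d in bot.landmark_of(x,q):
      if d['xyz'][1]<-.2 and d['confidence']>.4: print(c,q,d['xyz'].round(4) if hasattr(d['xyz'],'round') else d['xyz'],d['confidence'])
save(x,'w6.png')
go([.494,-.2947,.131],11.4);o=bot.get_obs();print(o['contact_force'],o['torque'])
E
```

```text
side mallet_end [0.4116, -0.3191, 0.021] 0.67
side mallet_neck [0.4957, -0.2941, 0.1209] 0.66
side mallet_neck [0.4756, -0.3049, 0.096] 0.62
scene mallet_head [0.4996, -0.2943, 0.1201] 0.71
scene mallet_end [0.4978, -0.2977, 0.1205] 0.66
scene mallet_neck [0.4748, -0.3022, 0.0996] 0.61
wrist mallet_head [0.4946, -0.2928, 0.1167] 0.79
wrist mallet_end [0.4106, -0.3198, 0.0188] 0.63
pos [ 0.494  -0.2954  0.2275] yaw 11.7 -> delta [ 0.0002 -0.0006  0.0965] spin 0.3 q7 -1.03
[ 0.31807784 -0.32994323 -0.37268868] [ 0.01231783 -0.02644898 -0.02478559]
```

View pics/w6.png

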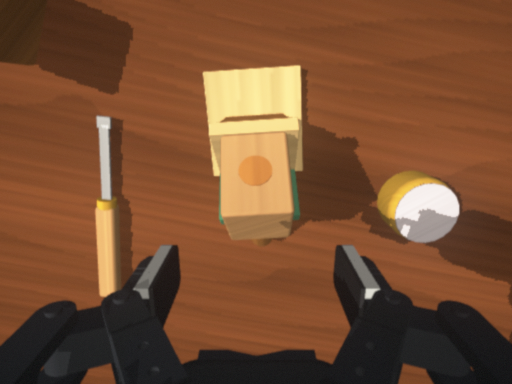

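The mallet slid home against the prongs, head at about (255,170) in the wrist picture. It's released in the rest, so I'll take it again slightly toward the head end.

Request:
send_rows(deltas="0.01 0 0.045 0;0.01 0 0.085 0;0.01 0 0.11 0;0.01 0 0.115 0;0.01 0 0.115 0")

```text
t: 16.95
eef_pos: [0.5036, -0.2932, 0.1124]
tool_rot: [-0.0, 0.995, 0.102, -0.0]
contact_force: [-0.1, 0.6, 0.7]
gripper_width: 0.85
grasp_force: 0.0
```

Request:
send_rows(deltas="0 0 0 0;0 0 0 0;0 0 0 0;0 0 0 0;0 0 0 0", claw=0.5, force=25)

```text
t: 17.45
eef_pos: [0.5051, -0.2935, 0.1144]
tool_rot: [0.001, 0.995, 0.102, 0.001]
contact_force: [0.5, 2.1, 7.3]
gripper_width: 0.594
grasp_force: 15.2
```

Request:
send_rows(deltas="0 0 -0.02 0;0 0 -0.06 0;0 0 -0.11 0;0 0 -0.16 0;0 0 -0.18 0")

```text
t: 17.95
eef_pos: [0.5054, -0.2943, 0.2983]
tool_rot: [0.002, 0.995, 0.102, 0.003]
contact_force: [-0.1, 0.1, -2.7]
gripper_width: 0.581
grasp_force: 23.4
```

```bash
cat >> h.py <<'E'
def mal(c0,cams=('side','scene'),r=.2):
    for c in cams:
        x=bot.read_camera(c)
        for q in ['mallet_head','mallet_end','mallet_neck']:
            for d in bot.landmark_of(x,q):
                if d['confidence']>.4 and np.linalg.norm(np.array(d['xyz'])-c0)<r: print(c,q,np.round(d['xyz'],4),round(d['confidence'],2))
E
python3 - <<'E'
from h import *
o=bot.get_obs();print(o['contact_force'],o['torque'],o['grasp_force'])
mal(o['eef_pos']); go([.5,-.1,.29],None)
E
```

```text
[-0.09915483  0.11492104 -2.67670066] [-0.04888638 -0.16192879  0.01569925] 23.360050320625305
side mallet_head [ 0.5021 -0.2968  0.2999] 0.57
side mallet_end [ 0.4127 -0.3128  0.1983] 0.85
side mallet_neck [ 0.4797 -0.307   0.278 ] 0.63
scene mallet_head [ 0.496  -0.2928  0.2959] 0.6
scene mallet_end [ 0.4128 -0.3147  0.1933] 0.87
scene mallet_neck [ 0.4729 -0.3029  0.2717] 0.55
pos [ 0.5028 -0.293   0.2905] yaw 11.7 -> delta [ 0.0366 -0.1895  0.0008] spin 0 q7 -1.02
```

It's held at about 49°. I'll turn it upright by pushing the handle tip against the timber's flat +y face, so I need to measure that face.

```bash
python3 - <<'E'
from h import *
t=np.load('clouds.npz')['timber']; rng=np.random.default_rng(0); y=t[(t[:,2]>.02)]
for k in range(4):
    best=None
    for i in range(500):
        a,b,c=y[rng.choice(len(y),3,False)]; n=np.cross(b-a,c-a); s=np.linalg.norm(n)
        if s<1e-5: continue
        n/=s; m=abs((y-a)@n)<.003
        if best is None or m.sum()>best.sum(): best=m
    z=y[best]; n=np.linalg.svd(z-z.mean(0))[2][2]; print(best.sum(),n.round(3),z.mean(0).round(4),z.min(0).round(3),z.max(0).round(3)); y=y[~best]
    if len(y)<40: break
print(t[:,2].max(), np.percentile(t[:,2],99))
E
```

```text
688 [0.186 0.983 0.006] [0.6036 0.0731 0.0673] [0.564 0.064 0.02 ] [0.641 0.082 0.114]
434 [ 0.981 -0.192 -0.041] [0.5578 0.0202 0.0705] [ 0.544 -0.045  0.02 ] [0.572 0.083 0.113]
431 [ 0.984 -0.176  0.033] [0.629  0.0079 0.0753] [ 0.615 -0.057  0.021] [0.641 0.063 0.126]
366 [-0.295  0.068  0.953] [0.5896 0.0227 0.1171] [ 0.546 -0.044  0.103] [0.629 0.074 0.129]
0.12923889321527182 0.1277170197703384
```

```bash
python3 -c "
from h import *
go([.630,.211,.29],79.3)"
```

```text
pos [ 0.5028 -0.293   0.2905] yaw 11.7 -> delta [ 0.2271 -0.4676  0.0009] spin -67.6 q7 -1.02
```

Request:
send_rows(deltas="0.227 -0.468 0 -67.6;0.227 -0.468 0 -67.6;0.227 -0.468 0 -67.6;0.227 -0.468 0 -67.6;0.227 -0.468 0 -67.6")

```text
t: 18.85
eef_pos: [0.5645, -0.0491, 0.2915]
tool_rot: [-0.0, 0.887, 0.462, -0.001]
contact_force: [1.6, -0.0, -2.6]
gripper_width: 0.58
grasp_force: 22.7
```

```bash
python3 -c "
from h import *
go([.630,.211,.29],79.3)"
```

```text
pos [ 0.5645 -0.0491  0.2915] yaw 55.0 -> delta [ 0.2507 -0.0953  0.0014] spin -24.3 q7 -0.77
```

Request:
send_rows(deltas="0.251 -0.095 0.001 -24.3;0.251 -0.095 0.001 -24.3;0.251 -0.095 0.001 -24.3;0.251 -0.095 0.001 -24.3;0.251 -0.095 0.001 -24.3")

```text
t: 19.35
eef_pos: [0.6277, 0.1924, 0.2901]
tool_rot: [-0.0, 0.772, 0.636, -0.001]
contact_force: [0.3, -0.7, -3.2]
gripper_width: 0.586
grasp_force: 22.7
```

Request:
send_rows(deltas="0.018 0 0.02 0;0.018 0 0.06 0;0.018 0 0.09 0;0.018 0 0.108 0;0.018 0 0.108 0")

```text
t: 19.85
eef_pos: [0.6287, 0.2073, 0.1789]
tool_rot: [-0.001, 0.771, 0.636, -0.004]
contact_force: [-0.3, -1.2, -2.2]
gripper_width: 0.582
grasp_force: 24.1
```

```bash
python3 - <<'E'
from h import *
o=bot.get_obs();print(o['contact_force'],o['torque'],o['grasp_force'])
mal(o['eef_pos']); n=np.array([.186,.983]); print('d to face',(o['eef_pos'][:2]-[.6036,.0731])@n, 'lat',(o['eef_pos'][:2]-[.6036,.0731])@[.983,-.186])
go([.6036+.186*.0135,.0731+.983*.0135,.182],79.3)
E
```

```text
[-0.29060646 -1.163298   -2.17815583] [ 0.04106698 -0.00851171 -0.05088147] 24.08725082874298
side mallet_head [0.632  0.2004 0.1806] 0.74
side mallet_end [0.6073 0.1153 0.0831] 0.73
side mallet_end [0.7349 0.1188 0.0349] 0.66
side mallet_neck [0.6228 0.1754 0.1585] 0.75
scene mallet_head [0.6343 0.2028 0.1886] 0.71
scene mallet_end [0.6166 0.1175 0.0854] 0.87
scene mallet_neck [0.6244 0.1796 0.1669] 0.79
d to face 0.13662103107972576 lat -0.0002729016788667238
pos [0.6316 0.2089 0.1848] yaw 79.0 -> delta [-0.1251 -0.0017  0.0027] spin -0.3 q7 -0.89
```

Request:
send_rows(deltas="-0.03 -0.001 0 0;-0.06 -0.001 0 0;-0.085 -0.001 0 0;-0.105 -0.001 0 0;-0.105 -0.001 0 0")

```text
t: 20.75
eef_pos: [0.6106, 0.1028, 0.1845]
tool_rot: [0.001, 0.773, 0.635, 0.0]
contact_force: [1.0, -0.8, -2.7]
gripper_width: 0.584
grasp_force: 26.5
```

```bash
python3 - <<'E'
from h import *
o=bot.get_obs();print(o['contact_force'],o['torque'],o['grasp_force'])
mal(o['eef_pos']); 
go([.6036+.186*.0135,.0731+.983*.0135,.182],79.3)
E
```

```text
[ 0.95066835 -0.78001099 -2.65995452] [-0.01461136 -0.01049733 -0.00011718] 26.500933170318604
side mallet_head [0.6171 0.1059 0.1851] 0.66
side mallet_end [0.6081 0.0865 0.0543] 0.93
side mallet_end [0.7353 0.1191 0.0304] 0.85
side mallet_neck [0.6114 0.0926 0.1576] 0.7
scene mallet_head [0.6125 0.1114 0.1857] 0.74
scene mallet_end [0.6023 0.0897 0.0558] 0.86
scene mallet_end [0.7341 0.1238 0.0308] 0.67
scene mallet_neck [0.6072 0.1034 0.1607] 0.93
scene mallet_neck [0.6176 0.1408 0.1807] 0.58
pos [0.6101 0.1068 0.1836] yaw 79.1 -> delta [-0.0208 -0.      0.0016] spin -0.2 q7 -0.74
```

Request:
send_rows(deltas="-0.01 0 0 0;-0.018 0 0 0;-0.021 0 0 0;-0.021 0 0 0")

```text
t: 21.55
eef_pos: [0.6062, 0.0843, 0.1838]
tool_rot: [0.0, 0.772, 0.636, 0.0]
contact_force: [-0.3, 1.6, -2.1]
gripper_width: 0.579
grasp_force: 26.8
```

```bash
python3 - <<'E'
from h import *
o=bot.get_obs();print(o['contact_force'],o['torque'],o['grasp_force'])
mal(o['eef_pos']); 
p=bot.read_camera('side'); p2=bot.read_camera('scene')
a=p['img'][140:260,150:270]; b=p2['img'][140:260,200:320]
cv2.imwrite('pics/c7.png',cv2.resize(np.hstack([a,b]),(800,400))[:,:,::-1])
go([.6036+.186*.0135,.0731+.983*.0135,.182],79.3)
E
```

```text
[-0.27859431  1.63002949 -2.12985776] [ 0.22570559 -0.06923086 -0.03922607] 26.751441657543182
side mallet_head [0.6104 0.0903 0.1859] 0.85
side mallet_end [0.6045 0.0848 0.051 ] 0.64
side mallet_neck [0.6049 0.0839 0.157 ] 0.59
scene mallet_head [0.6079 0.0918 0.1873] 0.76
scene mallet_end [0.603  0.0849 0.0527] 0.71
scene mallet_neck [0.6039 0.0869 0.1574] 0.56
pos [0.606  0.0851 0.1836] yaw 79.0 -> delta [ 0.0012 -0.0001  0.0016] spin -0.3 q7 -0.71
```

View pics/c7.png

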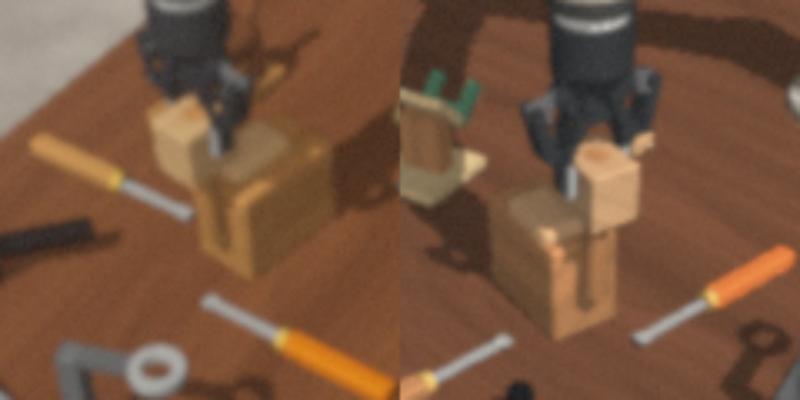

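Request:
send_rows(deltas="-0.003 0 0 0;-0.005 0 0 0;-0.005 0 0 0")

```text
t: 22.35
eef_pos: [0.6052, 0.0807, 0.1839]
tool_rot: [-0.0, 0.772, 0.636, 0.0]
contact_force: [0.2, 2.4, -2.7]
gripper_width: 0.577
grasp_force: 26.8
```

```bash
python3 - <<'E'
from h import *
o=bot.get_obs();print(o['contact_force'],o['torque'],o['grasp_force'],o['eef_pos'])
mal(o['eef_pos']); mal(o['eef_pos'])
E
```

```text
[ 0.24351777  2.35329845 -2.65190468] [0.68420907 0.04953573 0.01115547] 26.825934648513794 [0.60516878 0.08070412 0.18391274]
side mallet_head [0.6089 0.0867 0.1844] 0.56
side mallet_end [0.6036 0.0867 0.0545] 0.83
side mallet_neck [0.6042 0.0784 0.1568] 0.85
scene mallet_head [0.6081 0.0848 0.1839] 0.97
scene mallet_end [0.6068 0.0826 0.0533] 0.77
scene mallet_neck [0.6038 0.0837 0.159 ] 0.86
side mallet_head [0.6064 0.0893 0.1872] 0.66
side mallet_end [0.6066 0.0857 0.0536] 0.86
side mallet_neck [0.6049 0.0811 0.1548] 0.69
scene mallet_head [0.6168 0.1203 0.1884] 0.74
scene mallet_head [0.6084 0.0898 0.185 ] 0.71
scene mallet_end [0.6046 0.0828 0.0522] 0.6
scene mallet_neck [0.6039 0.0844 0.1573] 0.77
```

Nearly vertical, within about 1–2°. I'll back off and carry it over the ring.

Request:
send_rows(deltas="0.03 0 0 0;0.06 0 -0.03 0;0.06 0 -0.08 0;0.06 0 -0.12 0;0.06 0 -0.12 0")

```text
t: 23.65
eef_pos: [0.6195, 0.1396, 0.3101]
tool_rot: [0.003, 0.772, 0.636, 0.004]
contact_force: [0.8, 0.3, -2.0]
gripper_width: 0.579
grasp_force: 27.8
```

```bash
python3 - <<'E'
from h import *
o=bot.get_obs();print(o['contact_force'],o['torque'],o['grasp_force'],o['eef_pos'])
mal(o['eef_pos']); mal(o['eef_pos'])
go([.4995,.295,.305],79.3)
E
```

```text
[ 0.81462406  0.32869451 -1.96281158] [ 0.01946131 -0.10056134 -0.00450922] 27.822318971157074 [0.61949162 0.13958975 0.31012965]
side mallet_head [0.6216 0.1467 0.3101] 0.85
side mallet_end [0.6218 0.1457 0.1799] 0.88
side mallet_neck [0.6212 0.1394 0.28  ] 0.91
scene mallet_head [0.6184 0.1406 0.3042] 0.8
scene mallet_end [0.6155 0.1402 0.1716] 0.61
scene mallet_end [0.615  0.1407 0.2755] 0.57
scene mallet_neck [0.6135 0.1395 0.2743] 0.92
side mallet_end [0.614  0.143  0.1741] 0.58
side mallet_neck [0.6157 0.1398 0.2723] 0.82
scene mallet_head [0.6189 0.1455 0.306 ] 0.59
scene mallet_end [0.615  0.1455 0.1725] 0.68
scene mallet_neck [0.6134 0.1393 0.2773] 0.8
pos [0.6166 0.1392 0.3037] yaw 79.0 -> delta [ 0.1306 -0.1447 -0.0013] spin -0.3 q7 -0.73
```

Request:
send_rows(deltas="0.133 -0.145 0 0;0.133 -0.145 0 0;0.133 -0.145 0 0;0.133 -0.145 0 0;0.133 -0.145 0 0")

```text
t: 24.95
eef_pos: [0.4936, 0.3051, 0.3049]
tool_rot: [-0.002, 0.768, 0.641, 0.001]
contact_force: [-0.1, 0.2, -2.2]
gripper_width: 0.581
grasp_force: 27.9
```

```bash
cat > ring.py <<'E'
from h import *
import sys
for c in ['side','scene']:
    p=bot.read_camera(c)
    x=pts(p,np.ones((384,512),bool))
    im=p['img'].reshape(-1,3)[(p['depth']>0).ravel()].astype(int)
    # handle slices: wood-coloured points just above the ring
    near=np.hypot(x[:,0]-.4997,x[:,1]-.3015)<.045
    wood=(im[:,0]-im[:,2]>25)
    cam=np.linalg.inv(p['camera_from_world'])[:3,3]
    hd=x[near&wood&(x[:,2]>.16)&(x[:,2]<.27)]
    if len(hd):
        for lo,hi in [(.16,.20),(.20,.24),(.24,.27)]:
            s=hd[(hd[:,2]>lo)&(hd[:,2]<=hi)]
            if len(s)>8: 
                v=np.median(s[:,:2],0)-cam[:2]; v/=np.linalg.norm(v); print(c,'handle z',lo,len(s),(np.median(s[:,:2],0)+v*.0105).round(4))
    rg=x[near&~wood&(abs(x[:,2]-.129)<.006)&(np.hypot(x[:,0]-.4997,x[:,1]-.3015)<.03)]
    if len(rg)>20:
        (cx,cy),r=cv2.minEnclosingCircle((rg[:,:2]*1000).astype(np.float32)); print(c,'ring',len(rg),cx,cy,r)
    m=(cv2.inRange(p['img'],(0,0,0),(255,255,255)))
    lm(p,'ring_mouth')
o=bot.get_obs(); mal(o['eef_pos']); go([.501,.2975,.30],79.3)
E
python3 ring.py
```

```text
side handle z 0.16 51 [0.4925 0.3134]
side handle z 0.2 100 [0.4924 0.3136]
side handle z 0.24 51 [0.4913 0.3114]
side ring 165 501.323486328125 304.4538879394531 27.73972511291504
ring_mouth [0.3059 0.4071 0.1289] 0.92 [233. 307.]
ring_mouth [0.5008 0.3014 0.1288] 0.87 [197. 249.]
ring_mouth [ 7.771e-01  3.050e-02 -4.000e-04] 0.67 [186. 196.]
ring_mouth [ 0.4088 -0.1362 -0.0025] 0.24 [297. 205.]
scene handle z 0.16 56 [0.4993 0.3058]
scene handle z 0.2 114 [0.4995 0.3062]
scene handle z 0.24 77 [0.4998 0.3048]
scene ring 144 502.3934020996094 301.7438659667969 27.179258346557617
ring_mouth [0.3044 0.413  0.1299] 0.93 [402. 213.]
ring_mouth [0.4992 0.3014 0.1308] 0.92 [334. 224.]
side mallet_end [0.4986 0.2997 0.1726] 0.9
side mallet_neck [0.4986 0.2977 0.2761] 0.96
scene mallet_head [0.5017 0.3025 0.3079] 0.9
scene mallet_end [0.4986 0.299  0.173 ] 0.76
scene mallet_neck [0.5006 0.2975 0.2782] 0.65
pos [0.4999 0.297  0.3037] yaw 79.0 -> delta [0.0007 0.001  0.0037] spin -0.3 q7 -1.05
```

```bash
python3 ring.py; python3 ring.py | grep -v "ring_mouth"
```

```text
side handle z 0.16 57 [0.4986 0.3043]
side handle z 0.2 101 [0.4991 0.3047]
side handle z 0.24 45 [0.4979 0.3029]
side ring 164 501.2836608886719 304.6733703613281 27.52315902709961
ring_mouth [0.4991 0.2996 0.13  ] 0.67 [198. 249.]
ring_mouth [0.3074 0.408  0.1309] 0.58 [233. 306.]
ring_mouth [ 0.7789  0.0275 -0.0019] 0.47 [186. 196.]
scene handle z 0.16 57 [0.5004 0.304 ]
scene handle z 0.2 110 [0.5008 0.3045]
scene handle z 0.24 75 [0.5012 0.3033]
scene ring 140 501.615478515625 303.554443359375 26.571348190307617
ring_mouth [0.3056 0.411  0.1293] 0.88 [401. 213.]
ring_mouth [0.4983 0.3012 0.1337] 0.58 [335. 223.]
ring_mouth [0.5407 0.4931 0.0036] 0.47 [378. 298.]
side mallet_head [0.5029 0.3007 0.3044] 0.65
side mallet_end [0.4986 0.3018 0.1736] 0.57
side mallet_neck [0.5039 0.2976 0.2765] 0.76
scene mallet_head [0.4993 0.3057 0.3049] 0.85
scene mallet_end [0.4988 0.2994 0.1717] 0.92
scene mallet_neck [0.4967 0.2999 0.2778] 0.94
pos [0.4996 0.2974 0.3037] yaw 79.0 -> delta [0.0003 0.0013 0.0037] spin -0.3 q7 -1.05
side handle z 0.16 54 [0.4981 0.3033]
side handle z 0.2 103 [0.4989 0.3065]
side handle z 0.24 46 [0.4974 0.3032]
side ring 164 501.22210693359375 306.6864929199219 27.69365692138672
scene handle z 0.16 53 [0.4996 0.305 ]
scene handle z 0.2 114 [0.5004 0.3041]
scene handle z 0.24 73 [0.5008 0.3032]
scene ring 141 500.4397888183594 304.5539855957031 27.325132369995117
side mallet_head [0.5031 0.3028 0.3049] 0.9
side mallet_end [0.4999 0.3012 0.1707] 0.89
scene mallet_head [0.4994 0.308  0.3029] 0.86
scene mallet_neck [0.4962 0.2989 0.2752] 0.96
pos [0.4996 0.2974 0.3037] yaw 79.0 -> delta [0.0004 0.0013 0.0037] spin -0.3 q7 -1.05
```

The handle and ring agree within about 1–2 mm. I'll lower gently and watch the force.

Request:
send_rows(deltas="0.0005 0.0005 0.015 0;0.0005 0.0005 0.03 0;0.0005 0.0005 0.036 0;0.0005 0.0005 0.036 0")

```text
t: 27.15
eef_pos: [0.4994, 0.297, 0.2656]
tool_rot: [-0.0, 0.772, 0.636, -0.002]
contact_force: [-0.2, 0.3, -2.1]
gripper_width: 0.583
grasp_force: 27.8
```

Request:
send_rows(deltas="0 0 0.004 0;0 0 0.008 0;0 0 0.012 0;0 0 0.012 0")

```text
t: 27.55
eef_pos: [0.5, 0.2976, 0.2552]
tool_rot: [0.0, 0.772, 0.636, -0.0]
contact_force: [0.5, -0.2, -3.0]
gripper_width: 0.582
grasp_force: 27.8
```

```bash
python3 - <<'E'
from h import *
o=bot.get_obs();print(o['contact_force'],o['torque'],o['grasp_force'],o['eef_pos'])
mal(o['eef_pos'])
P=[bot.read_camera(c) for c in ['side','scene']]
a=P[0]['img'][220:280,160:230]; b=P[1]['img'][190:250,300:370]
cv2.imwrite('pics/c8.png',cv2.resize(np.hstack([a,b]),(800,343),interpolation=cv2.INTER_CUBIC)[:,:,::-1])
E
```

```text
[ 0.54379845 -0.18308795 -3.0198107 ] [-0.01586169  0.07993215  0.01250496] 27.833622694015503 [0.50001966 0.2975632  0.25517775]
side mallet_head [0.5035 0.3033 0.2565] 0.86
side mallet_end [0.4975 0.3036 0.1275] 0.94
side mallet_neck [0.5018 0.3009 0.2273] 0.7
scene mallet_head [0.5009 0.3056 0.2582] 0.73
scene mallet_end [0.5009 0.3003 0.1271] 0.73
scene mallet_neck [0.5017 0.3034 0.2294] 0.97
```

View pics/c8.png

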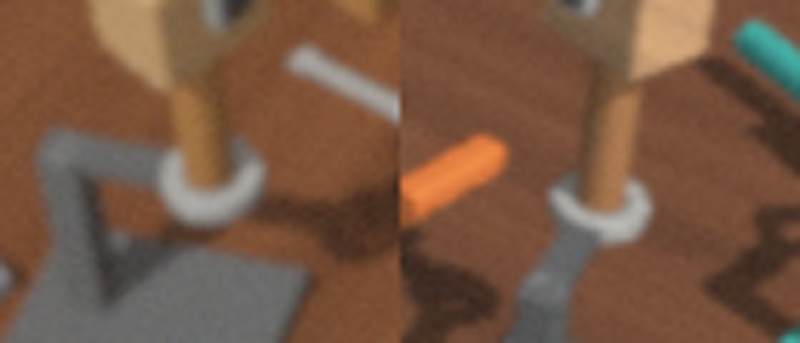

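The tip is at the ring hole with no contact force. I'll continue down in small steps.

Request:
send_rows(deltas="0 0 0.004 0;0 0 0.008 0;0 0 0.012 0;0 0 0.012 0")

```text
t: 28.45
eef_pos: [0.4999, 0.2975, 0.2428]
tool_rot: [-0.0, 0.772, 0.636, -0.001]
contact_force: [-1.1, 0.4, -3.0]
gripper_width: 0.578
grasp_force: 27.9
```

Request:
send_rows(deltas="0 0 0.006 0;0 0 0.012 0;0 0 0.012 0")

```text
t: 28.75
eef_pos: [0.4998, 0.2973, 0.2305]
tool_rot: [-0.0, 0.772, 0.636, -0.001]
contact_force: [-0.2, 0.3, -3.2]
gripper_width: 0.579
grasp_force: 27.8
```

```bash
python3 - <<'E'
from h import *
o=bot.get_obs();print(o['contact_force'],o['torque'],o['grasp_force'],o['eef_pos'])
mal(o['eef_pos'])
E
```

```text
[-0.15923773  0.29093088 -3.19977258] [-0.05592234 -0.03724885  0.00139087] 27.837232053279877 [0.49982907 0.29734517 0.23052024]
side mallet_head [0.5044 0.3018 0.2314] 0.92
side mallet_end [0.4971 0.3036 0.1022] 0.87
side mallet_neck [0.5007 0.2961 0.2039] 0.66
scene mallet_head [0.5036 0.3007 0.2353] 0.97
scene mallet_end [0.5016 0.3012 0.1006] 0.65
scene mallet_neck [0.4971 0.3005 0.2053] 0.62
```

The handle is through the ring. I'll lower it almost home.

Request:
send_rows(deltas="0 0 0.012 0;0 0 0.024 0;0 0 0.036 0;0 0 0.04 0;0 0 0.04 0")

```text
t: 29.65
eef_pos: [0.4998, 0.2975, 0.1905]
tool_rot: [-0.0, 0.772, 0.636, -0.001]
contact_force: [0.1, 0.7, -2.9]
gripper_width: 0.583
grasp_force: 27.8
```

Request:
send_rows(deltas="0 0 0.01 0;0 0 0.02 0;0 0 0.027 0;0 0 0.027 0")

```text
t: 30.05
eef_pos: [0.4998, 0.2975, 0.1634]
tool_rot: [-0.0, 0.772, 0.636, -0.001]
contact_force: [-0.6, -0.9, -3.0]
gripper_width: 0.583
grasp_force: 27.8
```

```bash
python3 - <<'E'
from h import *
o=bot.get_obs();print(o['contact_force'],o['torque'],o['grasp_force'],o['eef_pos'])
mal(o['eef_pos'])
E
```

```text
[-0.63182973 -0.91376071 -3.04192049] [ 0.01082546  0.05114111 -0.0436254 ] 27.82978981733322 [0.49981529 0.29750891 0.16336099]
side mallet_head [0.5059 0.3001 0.1644] 0.97
side mallet_head [0.4986 0.3008 0.1299] 0.61
side mallet_head [0.5011 0.2972 0.1361] 0.57
side mallet_end [0.4982 0.3031 0.0335] 0.78
side mallet_neck [0.5009 0.2987 0.1374] 0.58
scene mallet_head [0.5011 0.3058 0.1666] 0.96
scene mallet_end [0.4991 0.2981 0.0358] 0.78
scene mallet_neck [0.4989 0.2991 0.1385] 0.67
```

About 6 mm is left. I'll lower to contact, then release.

Request:
send_rows(deltas="0 0 0.002 0;0 0 0.004 0;0 0 0.005 0;0 0 0.005 0")

```text
t: 30.85
eef_pos: [0.5003, 0.2977, 0.1595]
tool_rot: [0.0, 0.772, 0.636, -0.0]
contact_force: [-0.1, -1.4, -2.8]
gripper_width: 0.582
grasp_force: 27.9
```

Request:
send_rows(deltas="0 0 0 0;0 0 0 0;0 0 0 0;0 0 0 0;0 0 0 0", claw=0.85)

```text
t: 31.35
eef_pos: [0.5004, 0.298, 0.1599]
tool_rot: [0.0, 0.772, 0.636, 0.0]
contact_force: [-0.0, -0.1, -0.3]
gripper_width: 0.85
grasp_force: 0.0
```

Request:
send_rows(deltas="0 0 -0.03 0;0 0 -0.07 0;0 0 -0.12 0;0 0 -0.15 0;0 0 -0.15 0")

```text
t: 31.85
eef_pos: [0.5019, 0.2999, 0.3151]
tool_rot: [0.001, 0.772, 0.636, 0.005]
contact_force: [0.3, 0.5, 0.0]
gripper_width: 0.846
grasp_force: 0.0
```

```bash
python3 - <<'E'
from h import *
o=bot.get_obs();print(o['contact_force'],o['t'],o['eef_pos'])
mal(np.array([.5,.3,.15])); mal(np.array([.5,.3,.15]))
P=[bot.read_camera(c) for c in ['side','scene']]
for p in P:
    x=pts(p,np.ones((384,512),bool)); t=x[(np.hypot(x[:,0]-.5,x[:,1]-.3)<.02)&(x[:,2]>.17)&(x[:,2]<.21)]; print('top z',np.median(t[:,2]),np.percentile(t[:,2],[10,90]))
a=P[0]['img'][200:310,140:250]; b=P[1]['img'][170:280,280:390]
cv2.imwrite('pics/c9.png',cv2.resize(np.hstack([a,b]),(800,400),interpolation=cv2.INTER_CUBIC)[:,:,::-1])
E
```

```text
[0.33253453 0.47092103 0.03656239] 31.85 [0.50185302 0.29985594 0.31505812]
side mallet_head [0.5024 0.3016 0.1607] 0.7
side mallet_end [0.5    0.3007 0.0275] 0.83
side mallet_neck [0.4997 0.2997 0.1287] 0.96
scene mallet_head [0.5024 0.3025 0.1589] 0.76
scene mallet_head [0.5079 0.3345 0.1606] 0.66
scene mallet_end [0.4989 0.3001 0.0257] 0.58
scene mallet_neck [0.4977 0.2981 0.1299] 0.92
side mallet_head [0.5045 0.2986 0.159 ] 0.58
side mallet_end [0.4997 0.3042 0.0279] 0.83
side mallet_neck [0.4985 0.2965 0.1294] 0.83
scene mallet_head [0.5038 0.3048 0.1595] 0.59
scene mallet_head [ 0.4988  0.3024 -0.0018] 0.47
scene mallet_end [0.4972 0.3012 0.0284] 0.75
scene mallet_neck [0.496  0.3003 0.1327] 0.87
top z 0.19007433655800576 [0.18775074 0.19190783]
top z 0.19183758002581586 [0.19074263 0.19306835]
```

View pics/c9.png

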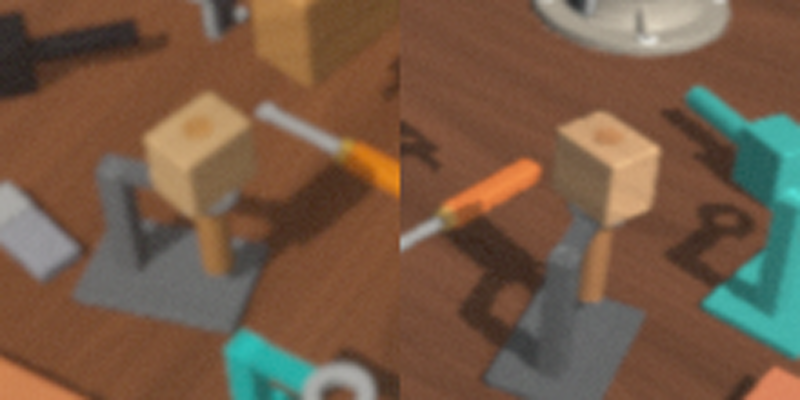

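The head is fully home: its top is at 0.190 m, the neck at 0.130 m, and the gripper is clear. I'll hand in.

```bash
python3 -c "
from station import bot
print(bot.hand_in())"
```

```text
the job is handed in; nothing more can be done
None
```

The mallet was laid in the fork rest and let go, then taken again and dropped handle-first through the grey steel ring; the head measured fully home before hand-in, nothing else was moved on purpose, and I got no verdict back.

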